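Free the paper drill's table: presser up, index plunger held out

TASK

On the paper drill, lift the small presser lever on the front of the head all the way up so that the foot comes off the stack. Then pull the sprung index plunger on the sliding table fully up out of its hole and finish while still holding it there, so that I can run the table along to its next hole; leave the table where it stands and do not disturb the things on the desk.

Things in the scene. Friction and masses are not known exactly. Their poses are not given: they have to be found in the camera images.
- paper_drill: Grey tabletop paper drill, fixed to the desk: base 350 x 340 mm. Origin: on the desk under the middle of the base, z up. Its open front (lever, plunger) faces its own -x, roughly world +y; its y runs along the table's slide. In this frame (mm): column x 90 to 160; table top z 87; paper stack x -48 to 68, y -115 to 95, to z 115. An unused feed lever stands at x 30 to 105, y -55 to -85, to z 400.
- presser_lever (a joint): Angle of the small presser lever, rad: 0 = foot down (lever 15 degrees below level, pointing to the drill's -x), grows as the ball end rises, 1.2 = fully up at its stop (54 degrees above level). Stiff pivot (0.15 N m, about 2 N at the ball): stays where it is left. Starts between 0 and 0.25. Through the head it lifts the steel foot that presses on the stack.
- lever_ball (a point): Centre of the black ball, 22 mm in diameter, on the end of the presser lever, 80 mm from the pivot; moves with the lever, which is a steel bar 9 mm wide. Free space on both sides of it (along the drill's y) and above it. Pinched along the drill's y, the ball can turn between the fingers.
- lever_pivot (a point): Pivot of the presser lever, in a small clevis on the front of the head at x -78, y 0, z 225 mm in the drill's frame. The pivot axis is the drill's own y.
- index_plunger (a joint): How far the index plunger is pulled up, m: 0 = seated, its 11 mm pin 10 mm deep in the index bar below the table; 0.014 = fully pulled, at its stop. A spring pushes it down again: about 6 N at 0, 12 N at 0.014. It does not latch.
- plunger_knob: Black round pull knob of the index plunger, upright on the table's front tongue at x -168, y +90 mm in the drill's frame: 28 mm in diameter, 30 mm tall, 20 mm wide at its foot. Seated, it spans z 106 to 136 mm; below it a steel collar 25 mm wide on the tongue (top at z 87, 62 mm wide). Origin: on the knob's axis, 46 mm below the middle of the knob.
- knob_middle (a point): Middle of the plunger's pull knob, on its axis; at z 121 mm when seated. Pull straight up (world z).
- pin_tip (a point): Lower end of the plunger's pin.
- index_hole (a point): Mouth of the hole in the index bar in which the pin is seated, at z 70 mm. Other holes of the bar lie beside it.
- sliding_table (a joint): Place of the sliding table along the drill's y, m: 0 = pin over its hole. The seated pin locks it within about 1 mm; with the pin out it slides freely but for 4 N of friction, and knob and plunger go with it.
- pump_bottle: Loose hand-gel pump bottle, 62 mm across, 169 mm tall, standing on the desk in front of the drill. Origin under its middle. Leave it.
- paper_cup: Loose white cup, 74 mm across, 85 mm tall. Origin under its middle. Leave it.
- tea_jar: Loose jar with a lid, 70 mm across, 95 mm tall. Origin under its middle. Leave it.
- tape_roll: Loose roll of clear tape lying flat, 90 mm across, 24 mm high. Origin under its middle. Leave it.
- head_front (a point): Middle of the front face of the drill's ivory head, at x -60, y 0, z 242 mm in the drill's frame. The head reaches back from it 215 mm, is 105 mm wide and spans z 190 to 295; the motor on its rear half reaches z 395.

How it is judged:
By the outcome, as a careful person would: the job done as asked, in the order asked, and still so for the second after the job is handed in, while the arm keeps its last pose, push and grip.
It also fails if it takes over 43 s, if anything falls off the work surface, if the arm or the gripper's body presses on something with over 40 N, if the wrist force passes 120 N, or if a joint passes its speed limit or range.

ROBOT

A 6-joint arm with a two-finger parallel gripper is mounted at the origin on the work surface. World frame = base frame: x ahead of the robot, y to its left, z up, the work surface at z = 0. Lengths are in m, angles in degrees, forces in N, time in s.
With the tool pointing down it reaches from about 0.25 to 0.725 m from the base axis. Payload 9.7 kg.
Tool frame: the origin (TCP) lies at the very end of the fingers, on their centre line; the grasp point (between the pads) lies 19 mm behind it; z points along the fingers, y is the direction in which the jaws open and shut (so a half turn about z gives the same grasp; the last joint's range is limited). The gripper opens to 85 mm and grips with 20 to 120 N. Pads are 22 mm wide; open, the fingers measure 114 mm over their backs; the gripper's body (76 mm by 85 mm) begins 54 mm behind the grasp point. The pads swing forward as they close: fully open they stand 13 mm farther back than shut.
Start: joints at [-72.422, 4.979, 10.078, 95.1, 0, 90], TCP at [0.166, -0.524, 0.231] pointing down, gripper open.
Joint ranges: [-179.16, 179.16], [-48.56, 103.87], [-65.8, 70.77], [-126.05, 130.52], [-82.76, 87.17], [-180, 180]. Speed limits (degrees/s): [127.2, 127.2, 147.25, 180, 180, 180].

INTERFACE

Orientations are given as [roll, pitch, yaw] about the fixed x, y, z axes, in that order (R = Rz(yaw) Ry(pitch) Rx(roll)).
In Python, from workcell import bot, camera, ticket gives the robot as it stands.
- The arm moves only by the shell command python3 -m jog 'ROWS' [FORCE]. ROWS is a JSON object of lists of equal length, an entry for each row: "turn": the turn, a rotation vector about the world's x, y, z each as a share of 8 degrees, from -1 to 1, a list of three; "delta_pos": the shift along the world's x, y, z each as a share of 50 mm, from -1 to 1, a list of three; "hand": the opening, from -1 (shut) to 1 (fully open). A call has exactly 10 rows; each row shifts and turns the commanded pose from where the row before left it; what a row does not reach is not made up. A row lasts 1/10 s, in which the tool goes at most 50 mm and 8.59 degrees, less where a joint would pass 70% of its speed; a pose out of reach is approached as far as the arm can. A call with a number of a shift or a turn outside -1 to 1 is refused whole. A call with a gripper value outside its range is refused whole. The fingers move at their own pace and stop on an object; FORCE is the grip in N (left out, the last holds). Time passes only in rows, so rows that do not move let the fingers close, or fill a call up. It gives the time, the measured TCP pose, the force and the opening at its end, in the units of the state.
- bot.get_obs(): the state, without advancing time (a new reading comes with each control period).
- camera(name): name is "scene" or "side" or "wrist"; returns a dict with "frame" (480x640x3 uint8, red, green, blue), "range_z" (480x640 float32, m along the optical axis (not along the pixel's ray), 0 where there is no reading), "fx", "fy", "cx", "cy" (pixels), "k1" (the pictures are not rectified: a ray, as slopes to the right and down, at radius r is drawn at 1 + k1 r^2 times it, then the intrinsics apply), "extrinsics" (4x4, takes a point from world to camera coordinates); the wrist camera has in their place "mount" (4x4, takes a point from camera to tool coordinates, whose origin is the TCP and whose axes are the flange's). Camera axes: x right, y up, looking along -z (the intrinsics and any distortion apply to the point x, -y, -z); pixel columns grow to the right and rows downward; lengths in m; the calibration is good to about 2 mm. A picture is of the moment at which its call begins: read the wrist's pose just before it.
- ticket.job_done(): hands the job in, once; it reports no verdict.
The state is a dict: "time": time; "q": joint angles; "qd": joint speeds; "joint_efforts": joint torques, N m; "ee_pos": TCP position; "tcp_rot": TCP orientation; "wrist_force": force on the tool from outside, world axes, zero at the start; "torque": the same for the moment, N m; "opening": finger opening in m.
Only numpy, scipy, OpenCV 4.12 (cv2) and the standard library are available. Lean on these libraries where they do the work, as an engineer would, in place of code of your own. Each camera call takes 0.05 s, during which the arm holds its last target.

## Working session

There is one attempt and no reset: what is moved stays moved. The work goes in short steps, Python scripts to look and compute and a shell command to move; the robot and the scene stay as the last step left them, time stands still between calls to the robot, and variables do not carry over. Pictures are saved under pics/ and viewed, and the job is handed in when it is done.

```bash
mkdir -p pics; ls
python3 - <<'E'
from workcell import bot,camera,ticket
import cv2,numpy as np
print(bot.get_obs())
for n in ("scene","side"):
    c=camera(n); cv2.imwrite(f"pics/{n}0.png",c["frame"][:,:,::-1]); np.savez(f"pics/{n}0.npz",**c)
    print(n,c["fx"],c["fy"],c["cx"],c["cy"],c["k1"],np.round(c["extrinsics"],4).tolist())
E
```

```text
pics
{'time': 0.0, 'q': array([-7.24229253e+01,  5.00884302e+00,  1.00360561e+01,  9.51015598e+01,
        3.10110947e-03,  9.00005541e+01]), 'qd': array([ 0.02624952,  0.05522827, -0.06402285, -0.07530262,  0.03756961,
        0.00850771]), 'joint_efforts': array([ 4.82615851e-04, -5.20383132e+01,  4.64810729e+01,  1.61616696e-02,
        1.62463207e-04,  8.76835799e-06]), 'ee_pos': array([ 0.16603665, -0.52409033,  0.23061909]), 'tcp_rot': array([-1.79925653e+02, -3.10038791e-03,  1.75765166e+01]), 'wrist_force': array([-0.16098452, -0.477844  , -0.22657908]), 'torque': array([ 0.04386425,  0.00146681, -0.01872605]), 'opening': 0.08521459109209005}
scene 459.77296355134877 459.77296355134877 321.4837122045677 249.70271892364804 -0.03751080356745496 [[0.6039, 0.797, -0.0083, -0.3983], [-0.6771, 0.5185, 0.5222, 0.236], [0.4205, -0.3097, 0.8528, -1.2298], [0.0, 0.0, 0.0, 1.0]]
side 496.49607133415975 496.49607133415975 318.87590087863776 239.82779037554556 -0.09195829985354602 [[0.9484, 0.317, 0.0035, -0.5199], [-0.2217, 0.6556, 0.7218, -0.0609], [0.2265, -0.6854, 0.692, -1.0889], [0.0, 0.0, 0.0, 1.0]]
```

View pics/scene0.png

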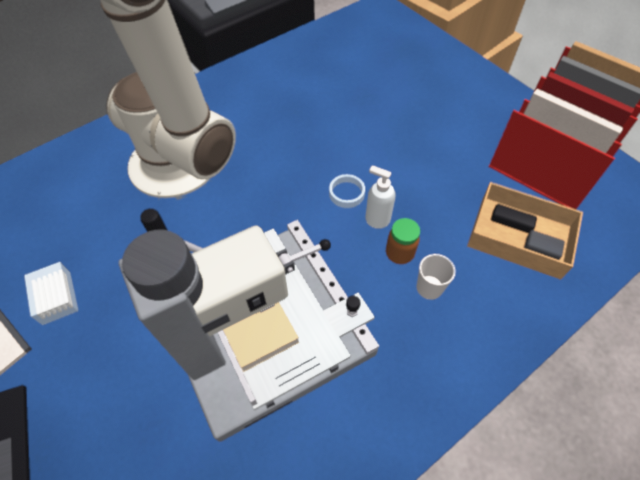

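View pics/side0.png

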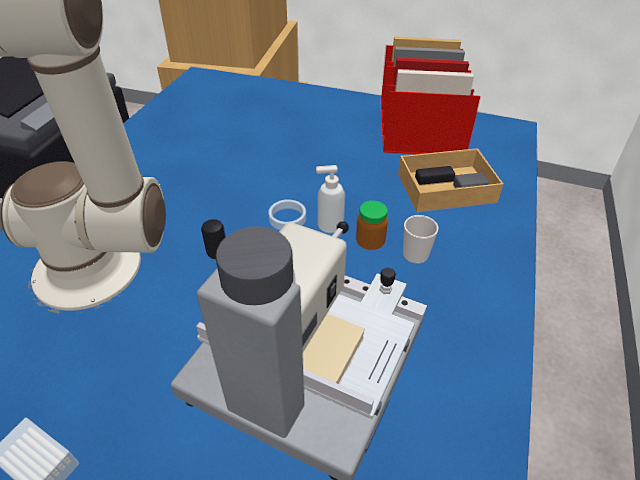

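Scene view: the ball is at about (325,244) and the knob at (353,303). In the side view they are at (343,227) and (388,276). The bottle, jar, cup and tape roll stand in front of the drill.

```bash
cat > h.py <<'E'
import numpy as np,cv2
def ray(c,u,v):
    # world origin, dir (unit depth)
    K=np.array([[c["fx"],0,c["cx"]],[0,c["fy"],c["cy"]],[0,0,1.]])
    p=cv2.undistortPoints(np.array([[[u,v]]],float),K,np.array([float(c["k1"]),0,0,0]))[0,0]
    T=np.array(c["extrinsics"]); R=T[:3,:3]; t=T[:3,3]
    d=R.T@np.array([p[0],-p[1],-1.]); o=-R.T@t
    return o,d
def tri(rs):
    A=np.zeros((3,3));b=np.zeros(3)
    for o,d in rs:
        d=d/np.linalg.norm(d);P=np.eye(3)-np.outer(d,d);A+=P;b+=P@o
    x=np.linalg.solve(A,b)
    return x,[float(np.linalg.norm(np.cross(x-o,d/np.linalg.norm(d)))) for o,d in rs]
def plane(r,z): o,d=r; return o+d*(z-o[2])/d[2]
def proj(c,P):
    T=np.array(c["extrinsics"]); q=T[:3,:3]@np.array(P)+T[:3,3]; s=q[:2]*[1,-1]/-q[2]
    s=s*(1+c["k1"]*(s@s)); return c["fx"]*s[0]+c["cx"],c["fy"]*s[1]+c["cy"]
def dark(c,u,v,r=16,th=70):
    f=c["frame"]; m=np.zeros(f.shape[:2],np.uint8)
    m[v-r:v+r,u-r:u+r]=(f[v-r:v+r,u-r:u+r].max(2)<th)
    n,l,s,ce=cv2.connectedComponentsWithStats(m)
    k=1+np.argmax(s[1:,4]); return ce[k],s[k]
E
python3 - <<'E'
from h import *
S=np.load("pics/scene0.npz");D=np.load("pics/side0.npz")
for n,a,b in (("ball",(325,244),(343,227)),("knob",(353,303),(388,276))):
    ca,sa=dark(S,*a);cb,sb=dark(D,*b)
    print(n,ca,sa,cb,sb)
    x,e=tri([ray(S,*ca),ray(D,*cb)]);print(x,e)
    for c,p in((S,ca),(D,cb)):
        o,d=ray(c,*p);z=c["range_z"][int(round(p[1])),int(round(p[0]))];print(" depth",o+d*z)
for n in("scene","side"):
    f=np.load(f"pics/{n}0.npz")["frame"]
    u,v=(340,270) if n=="scene" else (365,250)
    cr=f[v-75:v+75,u-100:u+100]
    cv2.imwrite(f"pics/{n}0z.png",cv2.resize(cr,None,fx=4,fy=4,interpolation=cv2.INTER_CUBIC)[:,:,::-1])
E
```

```text
ball [324.80769231 244.5       ] [320 240  10  10  78] [342.85 226.4 ] [337 222  11  11  80]
[0.56401776 0.08221744 0.21558472] [0.00012257037236015122, 0.00012257037236026641]
 depth [0.57002942 0.07761533 0.22786048]
 depth [0.56658249 0.07270205 0.22439684]
knob [352.45578231 303.82993197] [347 297  12  15 147] [387.0375 277.9375] [381 269  15  18 160]
[0.65326427 0.08078227 0.11455758] [0.0006766094439633986, 0.0006766094439634018]
 depth [0.65999028 0.07364192 0.1371011 ]
 depth [0.65549712 0.06636317 0.12992205]
```

View pics/scene0z.png

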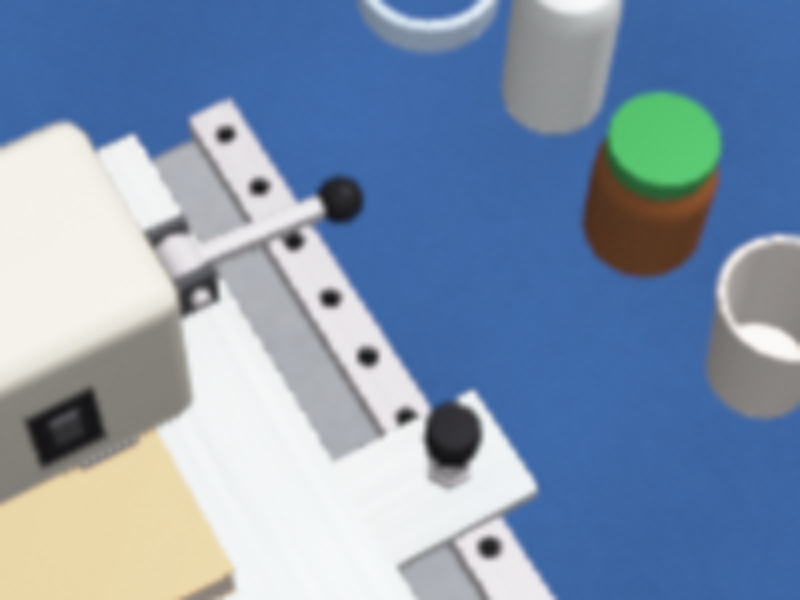

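View pics/side0z.png

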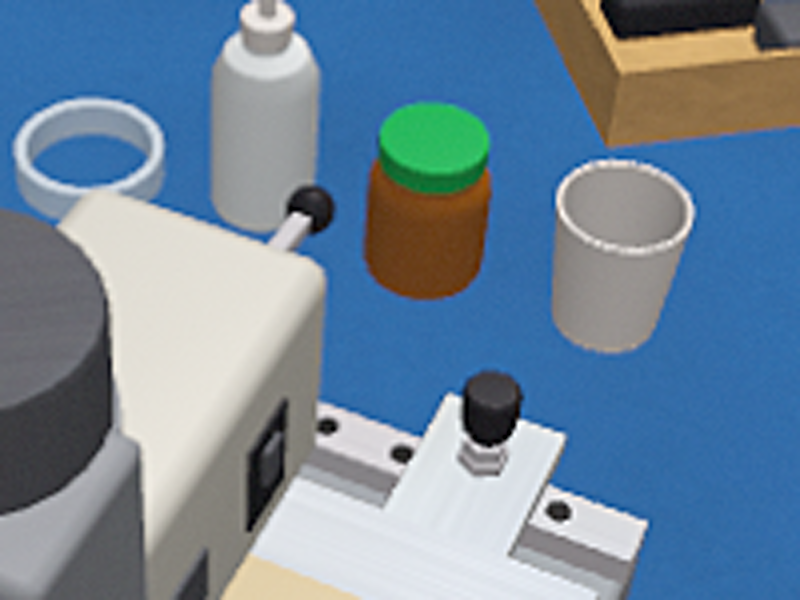

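Run:
```python
from h import *
S=np.load("pics/scene0.npz");D=np.load("pics/side0.npz")
for n,a,b in (("jarlid",(405,231),(373,211)),("cuprim",(436.5,268),(420.5,228)),("bottle collar",(383,185),(331,181)),("tape",(347,191),(287,214))):
    print(n,*tri([ray(S,*a),ray(D,*b)]))
h=[plane(ray(S,240+u/4,195+v/4),.07) for u,v in((225,133),(260,187),(294,241),(331,298),(368,357),(489,547))]
h=np.array(h)[:,:2];print(h.round(4)); 
hd=[plane(ray(D,265+u/4,175+v/4),.07)[:2].round(4) for u,v in((327,426),(402,454),(558,511))];print(hd)
vx,vy,_,_=cv2.fitLine(h.astype(np.float32),cv2.DIST_L2,0,.01,.01).ravel();print("slide yaw",np.degrees(np.arctan2(vy,vx)))
# knob top ellipse centre z=.136
print("knobtop",plane(ray(S,240+453/4,195+425/4),.136),plane(ray(D,265+491/4,175+388/4),.136))
```

```text
jarlid [0.57678436 0.29319662 0.08372485] [0.0002199126689183853, 0.00021991266891834653]
cuprim [0.68435411 0.28814396 0.07093196] [0.0022762163651203447, 0.002276216365120258]
bottle collar [0.47178542 0.31507374 0.12477825] [0.0010222037442643977, 0.0010222037442643105]
tape [0.36541987 0.30366756 0.00700582] [0.0009779938863047003, 0.0009779938863046244]
[[0.418  0.1128]
 [0.4589 0.1073]
 [0.498  0.1015]
 [0.5381 0.0961]
 [0.5776 0.0902]
 [0.6962 0.0732]]
[array([0.5764, 0.0865]), array([0.6158, 0.0808]), array([0.6946, 0.0699])]
slide yaw -8.123863
knobtop [0.65642187 0.07853567 0.136     ] [0.65413902 0.07537893 0.136     ]
```

```bash
python3 -m jog '{"delta_pos":[[0.4,0.8,0.3],[0.4,0.8,0.3],[0.4,0.8,0.3],[0.4,0.8,0.3],[0.4,0.8,0.3],[0.4,0.8,0.3],[0.4,0.8,0.3],[0,0.8,0.3],[0,0.8,0.3],[0,0.8,0.3]],"turn":[[0,0,0.5],[0,0,0.5],[0,0,0.5],[0,0,0.5],[0,0,0.5],[0,0,0.5],[0,0,0.5],[0,0,0.5],[0,0,0.5],[0,0,0.5]],"hand":[1,1,1,1,1,1,1,1,1,1]}' 40
python3 -m jog '{"delta_pos":[[0,0.8,0],[0,0.8,0],[0,0.8,0],[0,0.8,0],[0,0.8,0],[0,0.8,0],[0,0.8,0],[0.4,0,0],[0.4,0,0],[0.4,0,0]],"turn":[[0,0,0.4],[0,0,0.4],[0,0,0.4],[0,0,0.4],[0,0,0.4],[0,0,0.4],[0,0,0.4],[0,0,0.3],[0,0,0],[0,0,0]],"hand":[1,1,1,1,1,1,1,1,1,1]}'
python3 - <<'E'
from h import *
from workcell import bot,camera
S=np.load("pics/scene0.npz");D=np.load("pics/side0.npz")
for c,p in((S,(324.8,244.5)),(D,(342.85,226.4))):
    o,d=ray(c,*p);z=c["range_z"][int(round(p[1])),int(round(p[0]))];print("ball centre by depth",o+d*(z+.011/np.linalg.norm(d)))
print(bot.get_obs()["q"].round(1))
for n in ("scene","side","wrist"):
    o=bot.get_obs()
    c=camera(n); cv2.imwrite(f"pics/{n}1.png",c["frame"][:,:,::-1]); np.savez(f"pics/{n}1.npz",pos=o["ee_pos"],rot=o["tcp_rot"],**c)
E
```

```text
time: 1.1
ee_pos: [0.3057, -0.1228, 0.3817]
tcp_rot: [-180.0, 0.0, 57.7]
wrist_force: [-0.6, -0.1, 0.4]
opening: 0.0852
time: 2.1
ee_pos: [0.3666, 0.1564, 0.381]
tcp_rot: [-180.0, 0.0, 82.5]
wrist_force: [0.4, -0.4, -0.0]
opening: 0.0855
ball centre by depth [0.56535933 0.08113909 0.21854536]
ball centre by depth [0.56453187 0.08059277 0.2170123 ]
[ 23.1  -8.9  14.  112.9   0.  120.6]
```

View pics/scene1.png

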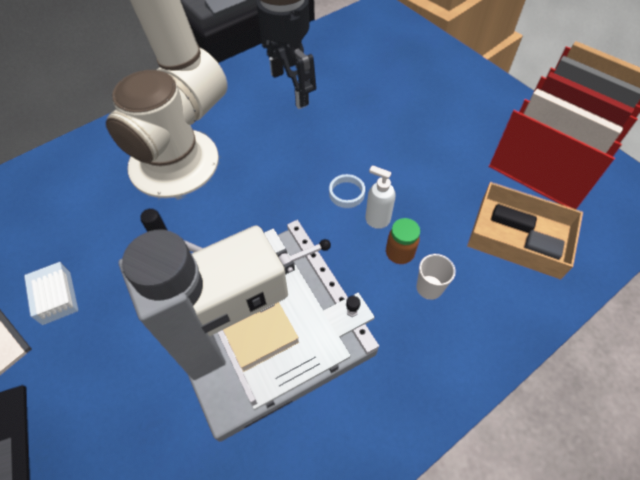

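View pics/side1.png

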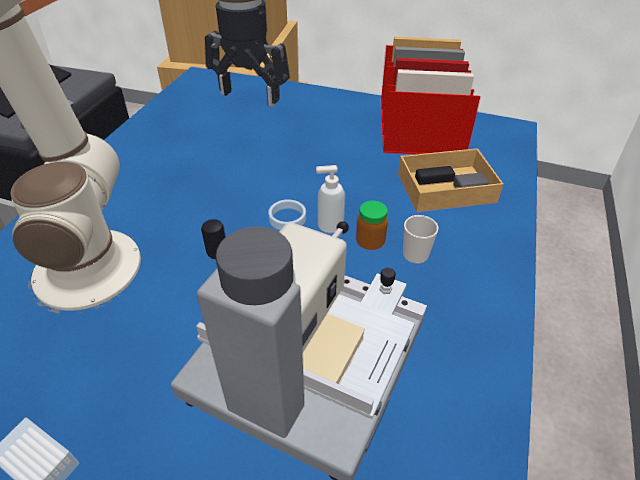

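View pics/wrist1.png

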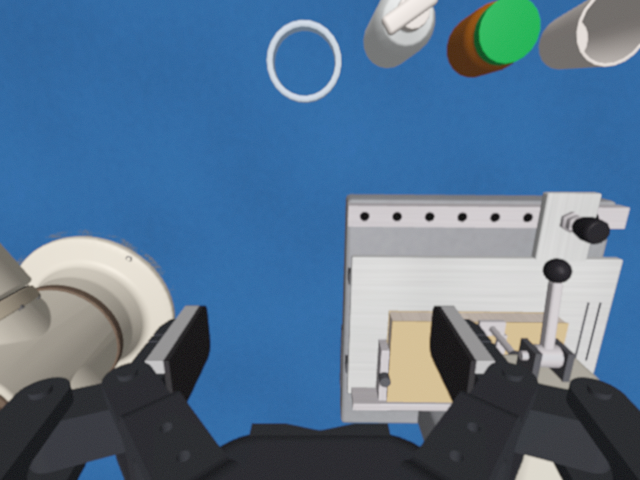

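The wrist view shows the ball at about (557,270) and the knob at (590,230), with the index bar level, so the tool yaw is right. The forearm rides high over the gripper.

```bash
cat >> h.py <<'E'
from scipy.spatial.transform import Rotation as Ro
def wray(c,pos,rot,u,v):
    K=np.array([[c["fx"],0,c["cx"]],[0,c["fy"],c["cy"]],[0,0,1.]])
    p=cv2.undistortPoints(np.array([[[u,v]]],float),K,np.array([float(c["k1"]),0,0,0]))[0,0]
    M=np.array(c["mount"]);R=Ro.from_euler("xyz",rot,degrees=True).as_matrix()
    return R@M[:3,3]+pos, R@M[:3,:3]@np.array([p[0],-p[1],-1.])
E
python3 - <<'E'
from h import *
W=np.load("pics/wrist1.npz");S=np.load("pics/scene0.npz");D=np.load("pics/side0.npz")
print(W["mount"].round(3).tolist(),W["pos"],W["rot"])
w=lambda u,v:wray(W,W["pos"],W["rot"],u,v)
cb,s=dark(W,557,270,18);print(cb,s)
rb=w(*cb);print("ball wrist@.216",plane(rb,.216),"3-view",tri([rb,ray(S,324.8,244.5),ray(D,342.85,226.4)]))
ck,s=dark(W,590,230,20);print(ck,s)
print("knob wrist@.121",plane(w(*ck),.121))
a=np.array([plane(w(u,v),.07)[:2] for u,v in((365,216),(397,217),(430,217),(462,217),(495,217),(527.5,217))]);print(a.round(4))
for c,p in((cb,.011),(ck,.014)):
    o,d=w(*c);z=W["range_z"][int(round(c[1])),int(round(c[0]))];print("depth",o+d*(z+p/np.linalg.norm(d)))
E
```

```text
[[-0.0, 0.955, 0.296, 0.075], [1.0, 0.0, 0.0, 0.0], [0.0, 0.296, -0.955, -0.142], [0.0, 0.0, 0.0, 1.0]] [0.36754692 0.15596692 0.37997793] [-1.79895406e+02  7.25786792e-02  8.23690962e+01]
[556.70021413 270.3640257 ] [544 259  27  23 467]
ball wrist@.216 [0.56433119 0.07971154 0.216     ] 3-view (array([0.56428031, 0.08089876, 0.21695437]), [0.0008919051882706818, 0.0008771814310226051, 0.0002589739265125264])
[590.77122302 229.45467626] [573 217  36  26 695]
knob wrist@.121 [0.65623819 0.07705928 0.121     ]
[[0.4178 0.1116]
 [0.4566 0.1051]
 [0.4967 0.0998]
 [0.5355 0.0945]
 [0.5754 0.0892]
 [0.6146 0.0839]]
depth [0.563661   0.08025319 0.21710087]
depth [0.65370507 0.0784542  0.12465122]
```

```bash
python3 -m jog '{"delta_pos":[[0.79,-0.3,0],[0.79,-0.3,0],[0.79,-0.3,0],[0.79,-0.3,0],[0.79,-0.3,0],[0,0,-0.5],[0,0,-0.5],[0,0,-0.5],[0,0,-0.5],[0,0,0]],"turn":[[0,0,0],[0,0,0],[0,0,0],[0,0,0],[0,0,0],[0,0,0],[0,0,0],[0,0,0],[0,0,0],[0,0,0]],"hand":[1,1,1,1,1,1,1,1,1,1]}'
python3 - <<'E'
from h import *
from workcell import bot,camera
print(bot.get_obs()["q"].round(1))
for n in ("side","wrist"):
    o=bot.get_obs()
    c=camera(n); cv2.imwrite(f"pics/{n}2.png",c["frame"][:,:,::-1]); np.savez(f"pics/{n}2.npz",pos=o["ee_pos"],rot=o["tcp_rot"],**c)
E
```

```text
time: 3.25
ee_pos: [0.5619, 0.0806, 0.2783]
tcp_rot: [-179.7, 0.1, 82.4]
wrist_force: [-0.4, 0.1, -1.2]
opening: 0.0853
[  8.2   9.2  20.  101.1   0.  105.8]
```

View pics/side2.png

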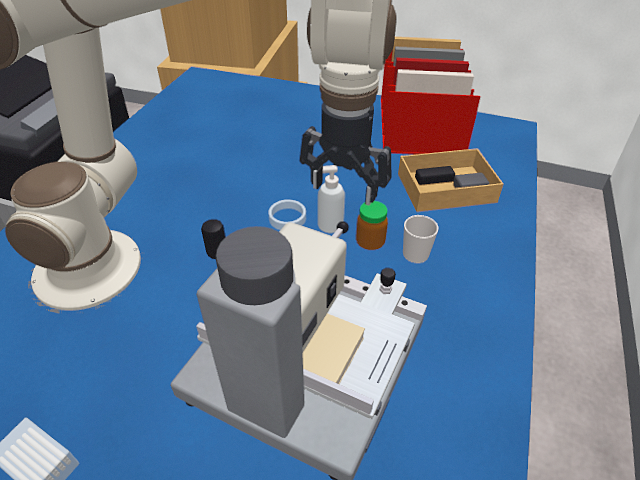

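View pics/wrist2.png

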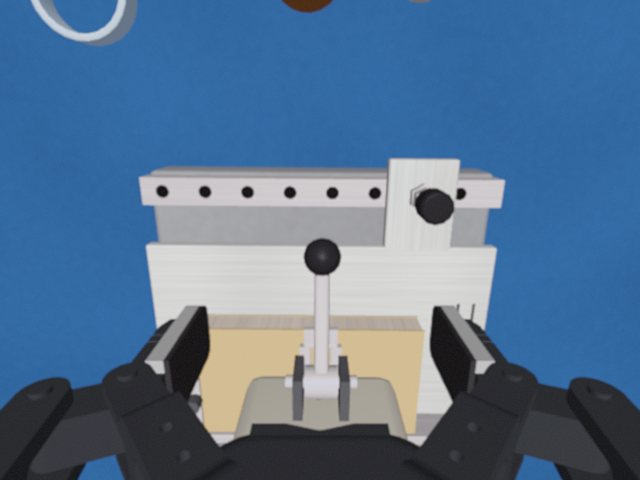

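The ball at (322,257) is centred between the open fingers, and the wrist column stands straight up, well clear of the head.

Run:
```python
from h import *
W=np.load("pics/wrist2.npz")
w=lambda u,v:wray(W,W["pos"],W["rot"],u,v)
cb,s=dark(W,322,257,22);print(cb,s,W["pos"])
print("ball",plane(w(*cb),.217));o,d=w(*cb);z=W["range_z"][int(round(cb[1])),int(round(cb[0]))];print("depth",o+d*(z+.011/np.linalg.norm(d)))
ck,s=dark(W,435,206,24);print(ck,s,plane(w(*ck),.121))
c=np.array([plane(w(*cb),.217),plane(w(*ck),.121)]);print((c-W["pos"]).round(4))
```

```text
[321.88059701 256.32409382] [305 239  35  35 938] [0.5623713  0.08063599 0.28069288]
ball [0.56388924 0.08038752 0.217     ]
depth [0.5639091  0.08054967 0.21744826]
[433.84077079 205.7494929 ] [415 189  38  35 986] [0.65553224 0.07696752 0.121     ]
[[ 0.0015 -0.0002 -0.0637]
 [ 0.0932 -0.0037 -0.1597]]
```

```bash
python3 -m jog '{"delta_pos":[[0.03,0,-0.4],[0,0,-0.4],[0,0,-0.4],[0,0,-0.4],[0,0,0],[0,0,0],[0,0,0],[0,0,0],[0,0,0],[0,0,0]],"turn":[[0,0,0],[0,0,0],[0,0,0],[0,0,0],[0,0,0],[0,0,0],[0,0,0],[0,0,0],[0,0,0],[0,0,0]],"hand":[1,1,1,1,1,-1,-1,-1,-1,-1]}' 25
python3 - <<'E'
from h import *
from workcell import bot,camera
o=bot.get_obs();print(o["ee_pos"],o["tcp_rot"],o["opening"],o["wrist_force"])
c=camera("wrist"); cv2.imwrite(f"pics/wrist3.png",c["frame"][:,:,::-1])
E
```

```text
time: 4.35
ee_pos: [0.5638, 0.0809, 0.2015]
tcp_rot: [-179.8, -0.0, 82.4]
wrist_force: [-4.9, 0.6, 1.8]
opening: 0.0199
[0.56381629 0.08089635 0.2014582 ] [-1.79843024e+02 -7.78532771e-03  8.23944304e+01] 0.019894445673264517 [-4.89469662  0.60796298  1.78364577]
```

View pics/wrist3.png

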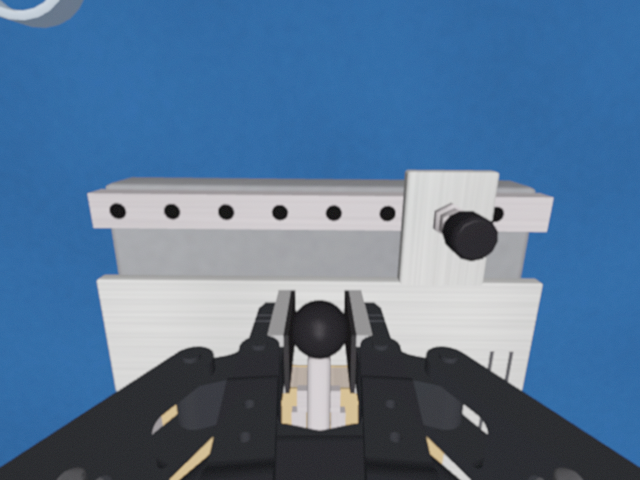

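The ball is pinched between the pads at about (320,328), with the bar passing between the fingers. I'll lift it along its arc.

```bash
python3 -m jog '{"delta_pos":[[0,0.01,0.17],[0,-0.01,0.17],[0,-0.03,0.17],[-0.01,-0.05,0.16],[-0.01,-0.06,0.16],[-0.01,-0.08,0.15],[-0.01,-0.09,0.14],[-0.02,-0.1,0.13],[-0.02,-0.12,0.12],[-0.02,-0.13,0.1]],"turn":[[0,0,0],[0,0,0],[0,0,0],[0,0,0],[0,0,0],[0,0,0],[0,0,0],[0,0,0],[0,0,0],[0,0,0]],"hand":[-1,-1,-1,-1,-1,-1,-1,-1,-1,-1]}'
python3 - <<'E'
from h import *
from workcell import bot,camera
for n in("wrist","side"):
  o=bot.get_obs();c=camera(n); cv2.imwrite(f"pics/{n}4.png",c["frame"][:,:,::-1]); np.savez(f"pics/{n}4.npz",pos=o["ee_pos"],rot=o["tcp_rot"],**c)
print(o["ee_pos"],o["tcp_rot"],o["opening"],o["wrist_force"],o["torque"])
E
```

```text
time: 5.4
ee_pos: [0.5592, 0.048, 0.2752]
tcp_rot: [-179.9, -0.0, 82.4]
wrist_force: [-4.8, 3.2, -4.1]
opening: 0.0195
[0.55916132 0.04701217 0.27595698] [-1.79926026e+02  7.25948147e-04  8.23771364e+01] 0.019882092795732532 [-7.47866161 -0.2612414  -2.44795405] [0.03109303 1.4223709  0.02001829]
```

View pics/wrist4.png

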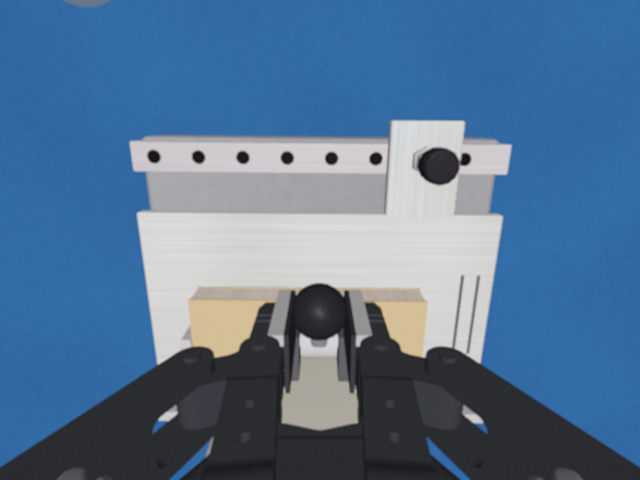

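View pics/side4.png

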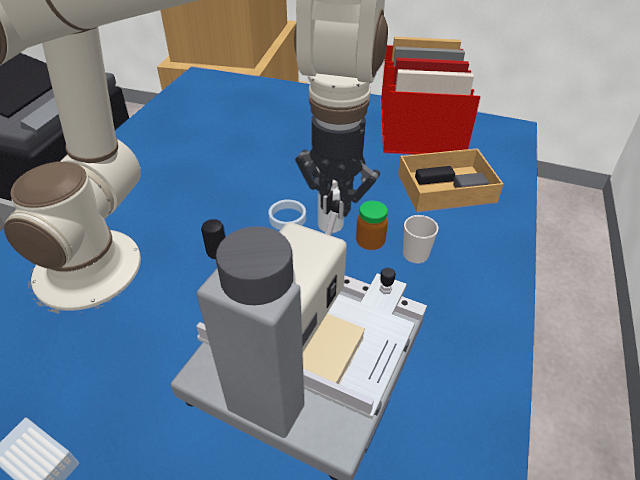

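```bash
python3 -m jog '{"delta_pos":[[0,-0.04,0.03],[0,-0.04,0.03],[0,-0.04,0.03],[0,0,0],[0,0,0],[0,0,0],[0,0,0],[0,0,0],[0,0,0],[0,0,0]],"turn":[[0,0,0],[0,0,0],[0,0,0],[0,0,0],[0,0,0],[0,0,0],[0,0,0],[0,0,0],[0,0,0],[0,0,0]],"hand":[-1,-1,-1,-1,-1,-1,-1,-1,-1,-1]}'
python3 - <<'E'
from h import *
from workcell import bot,camera
n="wrist"
o=bot.get_obs();c=camera(n); cv2.imwrite(f"pics/{n}5.png",c["frame"][:,:,::-1]); np.savez(f"pics/{n}5.npz",pos=o["ee_pos"],rot=o["tcp_rot"],**c)
print(o["wrist_force"],o["torque"])
for k,s in ((4,(320,311)),(5,(320,311))):
    W=np.load(f"pics/wrist{k}.npz")
    f=W["frame"];m=np.zeros((480,640),np.uint8);m[275:345,296:344]=f[275:345,296:344].max(2)<70
    ys,xs=np.nonzero(m);print(xs.min(),xs.max(),ys.min(),ys.max())
    u,v=319.5,ys.min()+27
    o,d=wray(W,W["pos"],W["rot"],u,v);z=W["range_z"][int(v),int(u)];p=o+d*(z+.011/np.linalg.norm(d));print("ball",p,"angle",np.degrees(np.arctan2(p[2]-.225,p[1]-.001)), np.hypot(p[2]-.225,p[1]-.001))
E
```

```text
time: 6.5
ee_pos: [0.5586, 0.0424, 0.279]
tcp_rot: [-179.8, -0.1, 82.4]
wrist_force: [-9.3, 5.0, -4.7]
opening: 0.0198
[-9.32595845  5.00061763 -4.70343683] [1.00675979 1.77187964 0.03122021]
296 343 284 339
ball [0.56008025 0.05166269 0.28437347] angle 49.52626209994218 0.07805073465196939
296 343 281 335
ball [0.55963735 0.04752712 0.28841477] angle 53.732677204901854 0.07865244265489925
```

View pics/wrist5.png

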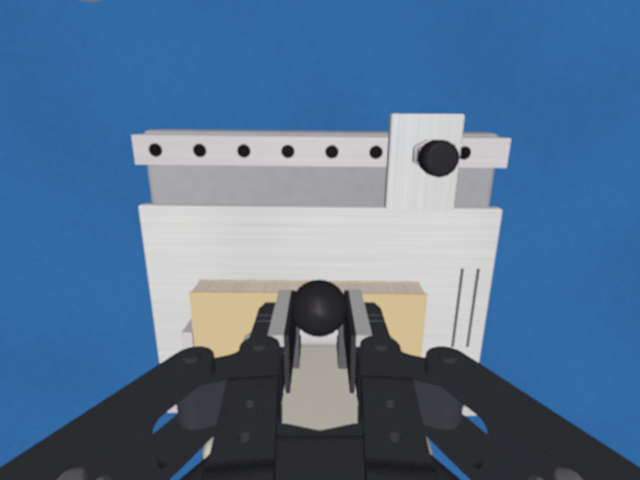

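```bash
python3 -m jog '{"delta_pos":[[0,-0.05,0.03],[0,-0.05,0.03],[0,-0.05,0.03],[0,0,0],[0,0,0],[0,0,0],[0,0,0],[0,0,0],[0,0,0],[0,0,0]],"turn":[[0,0,0],[0,0,0],[0,0,0],[0,0,0],[0,0,0],[0,0,0],[0,0,0],[0,0,0],[0,0,0],[0,0,0]],"hand":[-1,-1,-1,-1,-1,-1,-1,-1,-1,-1]}' 40
python3 - <<'E'
from h import *
from workcell import bot,camera
n="wrist"
o=bot.get_obs();c=camera(n); cv2.imwrite(f"pics/{n}6.png",c["frame"][:,:,::-1]); np.savez(f"pics/{n}6.npz",pos=o["ee_pos"],rot=o["tcp_rot"],**c)
print(o["wrist_force"],o["torque"])
W=np.load(f"pics/wrist6.npz")
f=W["frame"];m=np.zeros((480,640),np.uint8);m[275:345,296:344]=f[275:345,296:344].max(2)<70
ys,xs=np.nonzero(m);print(xs.min(),xs.max(),ys.min(),ys.max())
u,v=319.5,ys.min()+27
o,d=wray(W,W["pos"],W["rot"],u,v);z=W["range_z"][int(v),int(u)];p=o+d*(z+.011/np.linalg.norm(d));print("ball",p,"angle",np.degrees(np.arctan2(p[2]-.225,p[1]-.001)), np.hypot(p[2]-.225,p[1]-.001))
E
```

```text
time: 7.55
ee_pos: [0.5583, 0.0397, 0.2802]
tcp_rot: [-179.4, -0.5, 82.6]
wrist_force: [-6.7, 31.6, -23.9]
opening: 0.0191
[ -6.70408786  31.62831213 -23.85766349] [ 6.09609424  1.3400861  -0.01344355]
296 343 275 344
ball [0.55965029 0.04717335 0.28937881] angle 54.35140088643171 0.07922505063079126
```

View pics/wrist6.png

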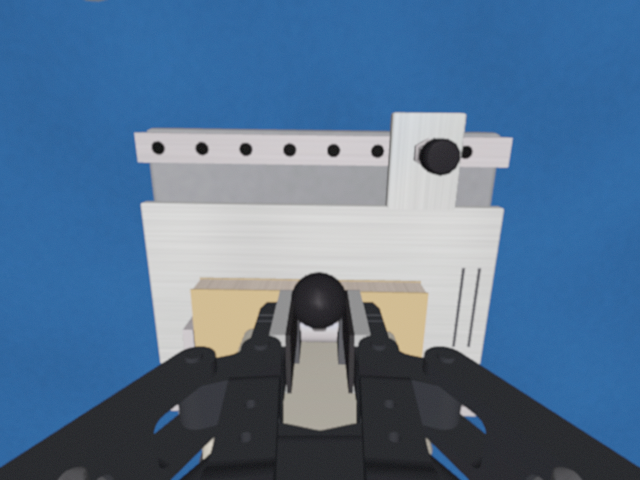

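At the stop: the tangential reaction rose to about 40 N and the angle reads about 54°. Next I'll unload, open and rise.

```bash
python3 -m jog '{"delta_pos":[[0,0.05,-0.03],[0,0.04,-0.02],[0,0,0],[0,0,0],[0,0,0],[0,0,0],[0,0,0],[0,0,0.3],[0,0,0.5],[0,0,0.5]],"turn":[[0,0,0],[0,0,0],[0,0,0],[0,0,0],[0,0,0],[0,0,0],[0,0,0],[0,0,0],[0,0,0],[0,0,0]],"hand":[-1,-1,-1,1,1,1,1,1,1,1]}'
python3 -m jog '{"delta_pos":[[0,0,0.3],[0.4,0.15,0],[0.4,0.15,0],[0.4,0.15,0],[0.4,0.15,0],[0.36,0.15,0],[0,0,-0.4],[0,0,-0.4],[0,0,0],[0,0,0]],"turn":[[0,0,0],[0,0,0],[0,0,0],[0,0,0],[0,0,0],[0,0,0],[0,0,0],[0,0,0],[0,0,0],[0,0,0]],"hand":[1,1,1,1,1,1,1,1,1,1]}'
python3 - <<'E'
from h import *
from workcell import bot,camera
for n in("wrist","side","scene"):
  o=bot.get_obs();c=camera(n); cv2.imwrite(f"pics/{n}7.png",c["frame"][:,:,::-1]); np.savez(f"pics/{n}7.npz",pos=o["ee_pos"],rot=o["tcp_rot"],**c)
print(o["ee_pos"],o["tcp_rot"],o["opening"],o["wrist_force"],o["torque"])
E
```

```text
time: 8.6
ee_pos: [0.5599, 0.0385, 0.3472]
tcp_rot: [180.0, 0.0, 82.4]
wrist_force: [0.5, 1.0, -0.1]
opening: 0.0855
time: 9.6
ee_pos: [0.6577, 0.076, 0.322]
tcp_rot: [-180.0, 0.0, 82.4]
wrist_force: [-0.5, 0.0, 0.2]
opening: 0.0854
[0.65804679 0.07606394 0.32331371] [ 1.79860021e+02 -3.30810686e-02  8.23686585e+01] 0.08548204966863517 [ 0.21424264 -0.26334531 -0.08877577] [ 0.02999062  0.03351009 -0.01812006]
```

View pics/wrist7.png

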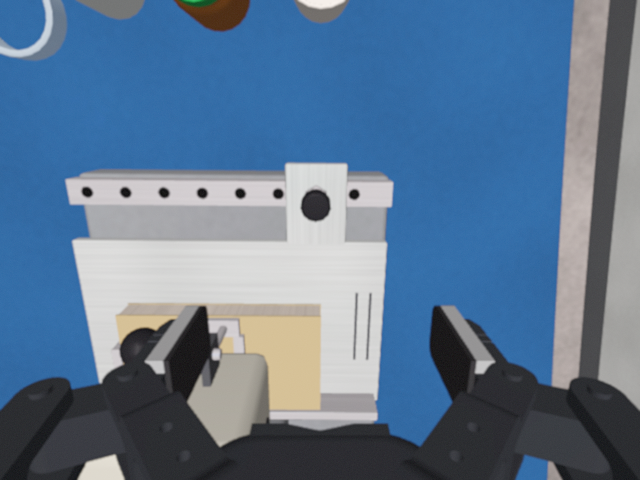

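View pics/scene7.png

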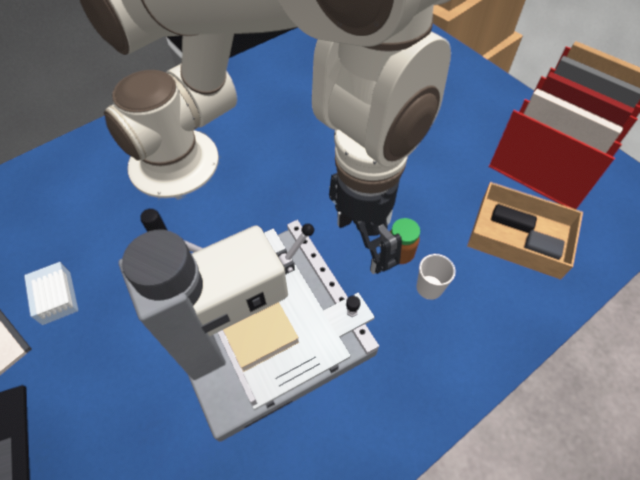

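View pics/side7.png

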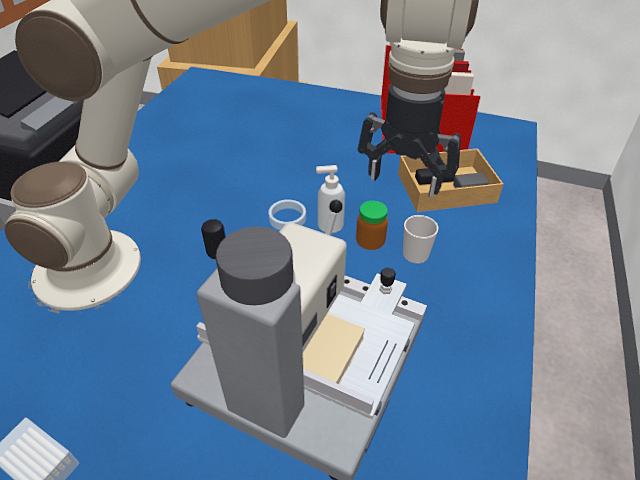

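The lever stays up: the ball is at (308,230) in scene and (336,206) in side. The knob is at (316,205) in the wrist view. I'll measure both.

Run:
```python
from h import *
W=np.load("pics/wrist7.npz");S=np.load("pics/scene7.npz");D=np.load("pics/side7.npz")
w=lambda u,v:wray(W,W["pos"],W["rot"],u,v)
a,_=dark(S,308,230,11);b,_=dark(D,336,206,11);print(a,b)
x,e=tri([ray(S,*a),ray(D,*b)]);print("ball",x,e,"angle",np.degrees(np.arctan2(x[2]-.225,(x[1]-.001)/.99)))
for c,p in((S,a),(D,b)):
    o,d=ray(c,*p);z=c["range_z"][int(round(p[1])),int(round(p[0]))];q=o+d*(z+.011/np.linalg.norm(d));print("depth",q,"angle",np.degrees(np.arctan2(q[2]-.225,(q[1]-.001)/.99)))
# expected at 54deg
P=np.array([.5544,.0010,.225])+.08*np.array([.139*np.cos(.942),.99*np.cos(.942),np.sin(.942)])
print("expected",P,proj(S,P),proj(D,P))
ck,s=dark(W,316,205,22);print(ck,s)
for z in(.121,.136):print("knob",plane(w(*ck),z)-0)
print(W["pos"])
```

```text
[307.3960396 229.5049505] [335.49593496 206.11382114]
ball [0.55822513 0.05037729 0.28567183] [0.0003775727705860027, 0.0003775727705860658] angle 50.57765384477414
depth [0.56066233 0.04866905 0.2907262 ] angle 53.77375306997902
depth [0.55930396 0.04754589 0.28784386] angle 53.19834392552461
expected [0.56094047 0.0475832  0.28969888] (np.float64(306.9879527535161), np.float64(230.29351233588454)) (np.float64(336.51095856777073), np.float64(205.42035812827768))
[315.29969419 204.86850153] [302 190  28  30 654]
knob [0.65422904 0.07707383 0.121     ]
knob [0.65483174 0.08026714 0.136     ]
[0.65771372 0.07598556 0.32201894]
```

```bash
python3 -m jog '{"delta_pos":[[-0.06,0.04,-0.5],[0,0,-0.5],[0,0,-0.5],[0,0,-0.5],[0,0,-0.5],[0,0,-0.5],[0,0,-0.4],[0,0,0],[0,0,0],[0,0,0]],"turn":[[0,0,0],[0,0,0],[0,0,0],[0,0,0],[0,0,0],[0,0,0],[0,0,0],[0,0,0],[0,0,0],[0,0,0]],"hand":[0.5,0.5,0.5,0.5,0.5,0.5,0.5,0.5,0.5,0.5]}'
python3 - <<'E'
from h import *
from workcell import bot,camera
from scipy.optimize import least_squares
for n in("wrist",):
  o=bot.get_obs();c=camera(n); cv2.imwrite(f"pics/{n}8.png",c["frame"][:,:,::-1]); np.savez(f"pics/{n}8.npz",pos=o["ee_pos"],rot=o["tcp_rot"],**c)
print(o["ee_pos"],o["tcp_rot"],o["opening"],o["wrist_force"])
W=np.load("pics/wrist7.npz");pts=[]
for v in range(326,372):
  for u in range(118,160):
    if W["frame"][v,u].max()<75 and W["range_z"][v,u]>0:
      a,d=wray(W,W["pos"],W["rot"],u,v);p=a+d*W["range_z"][v,u]
      if np.linalg.norm(p-[.56,.048,.289])<.02:pts.append(p)
pts=np.array(pts);print(len(pts))
r=least_squares(lambda x:np.linalg.norm(pts-x,axis=1)-.011,[.56,.048,.289],loss="soft_l1",f_scale=.001);print(r.x,"angle",np.degrees(np.arctan2(r.x[2]-.225,(r.x[1]-.001)/.99)))
E
```

```text
time: 10.75
ee_pos: [0.6559, 0.0782, 0.1535]
tcp_rot: [179.8, -0.0, 82.4]
wrist_force: [0.5, -0.0, 0.2]
opening: 0.0641
[0.65589522 0.07824831 0.15349319] [ 1.79844995e+02 -3.87274245e-02  8.23768001e+01] 0.06412783683083784 [ 0.51282549 -0.01851852  0.22764598]
633
[0.55944014 0.04811141 0.28890056] angle 53.324636386684205
```

View pics/wrist8.png

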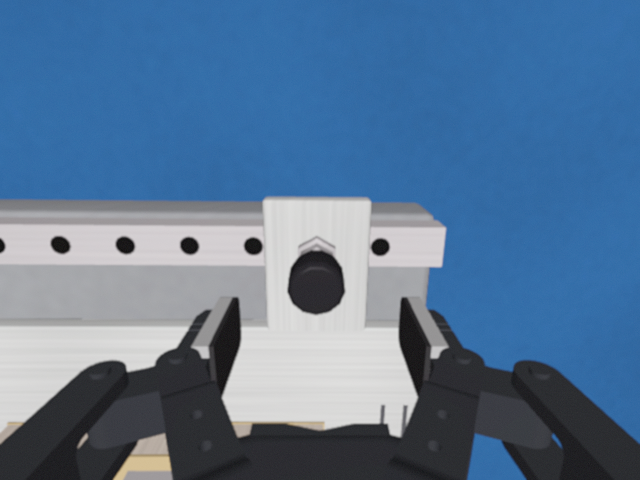

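Run:
```python
from h import *
W=np.load("pics/wrist8.npz")
for p,z in(((316,286),.136),((316,282),.121)):print(plane(wray(W,W["pos"],W["rot"],*p),z)-W["pos"]*[1,1,0])
pts=[]
for v in range(245,318):
  for u in range(285,347):
    if W["frame"][v,u].max()<70 and W["range_z"][v,u]>0:
      a,d=wray(W,W["pos"],W["rot"],u,v);pts.append(a+d*W["range_z"][v,u])
p=np.array(pts);print(np.percentile(p,[2,50,98],axis=0).round(4),p[p[:,2]>.134].mean(0),p[p[:,2]>.134].min(0),p[p[:,2]>.134].max(0))
```

```text
[-0.00093043  0.00245116  0.136     ]
[-0.00165002 -0.0021173   0.121     ]
[[0.6433 0.0683 0.1198]
 [0.655  0.082  0.135 ]
 [0.6664 0.0913 0.1364]] [0.65463209 0.0789425  0.13529871] [0.64187756 0.06637582 0.13400103] [0.66728209 0.09116948 0.1373897 ]
```

```bash
python3 -m jog '{"delta_pos":[[-0.02,0.01,-0.3],[0,0,-0.3],[0,0,-0.3],[0,0,-0.08],[0,0,0],[0,0,0],[0,0,0],[0,0,0],[0,0,0],[0,0,0]],"turn":[[0,0,0],[0,0,0],[0,0,0],[0,0,0],[0,0,0],[0,0,0],[0,0,0],[0,0,0],[0,0,0],[0,0,0]],"hand":[0.5,0.5,0.5,0.5,-1,-1,-1,-1,-1,-1]}' 70
python3 - <<'E'
from h import *
from workcell import bot,camera
for n in("wrist","side"):
  o=bot.get_obs();c=camera(n); cv2.imwrite(f"pics/{n}9.png",c["frame"][:,:,::-1]); np.savez(f"pics/{n}9.npz",pos=o["ee_pos"],rot=o["tcp_rot"],**c)
print(o["ee_pos"],o["tcp_rot"],o["opening"],o["wrist_force"],o["torque"])
E
```

```text
time: 11.8
ee_pos: [0.6544, 0.0787, 0.1033]
tcp_rot: [179.9, -0.0, 82.4]
wrist_force: [-2.1, -0.3, 5.9]
opening: 0.026
[0.65435081 0.07873134 0.10327466] [ 1.79933227e+02 -1.99611005e-02  8.23766785e+01] 0.025785382809248355 [-1.50837138 -0.34700564  6.44176254] [-0.00151191  0.41256471  0.00314733]
```

View pics/wrist9.png

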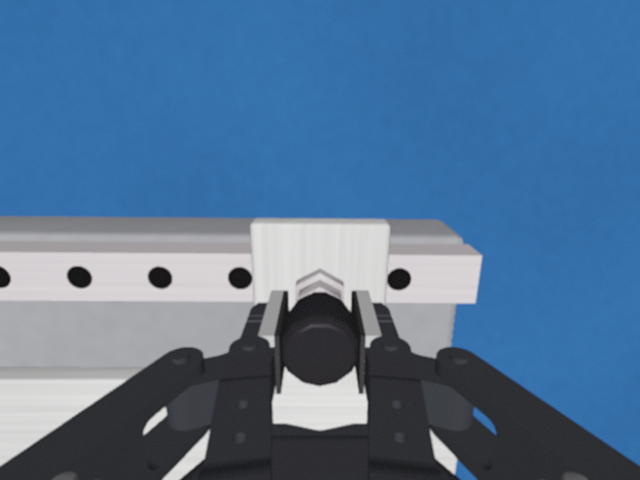

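The knob is centred between the pads at (320,335), with a small side load. I'll pull straight up.

```bash
python3 -m jog '{"delta_pos":[[0,0,0.06],[0,0,0.06],[0,0,0.06],[0,0,0.06],[0,0,0.06],[0,0,0],[0,0,0],[0,0,0],[0,0,0],[0,0,0]],"turn":[[0,0,0],[0,0,0],[0,0,0],[0,0,0],[0,0,0],[0,0,0],[0,0,0],[0,0,0],[0,0,0],[0,0,0]],"hand":[-1,-1,-1,-1,-1,-1,-1,-1,-1,-1]}' 80
python3 - <<'E'
from h import *
from workcell import bot,camera
for n in("wrist",):
  o=bot.get_obs();c=camera(n); cv2.imwrite(f"pics/{n}10.png",c["frame"][:,:,::-1]); np.savez(f"pics/{n}10.npz",pos=o["ee_pos"],rot=o["tcp_rot"],**c)
print(o["ee_pos"],o["tcp_rot"],o["opening"],o["wrist_force"],o["torque"])
E
```

```text
time: 12.9
ee_pos: [0.654, 0.0787, 0.1171]
tcp_rot: [-180.0, 0.0, 82.4]
wrist_force: [3.6, 1.0, -12.4]
opening: 0.0256
[0.65396951 0.07870556 0.11710502] [-1.79977567e+02  2.65356631e-03  8.23799779e+01] 0.025599176336330687 [  3.56399348   1.01547466 -12.4388225 ] [ 0.19595933 -0.79902397  0.04072354]
```

View pics/wrist10.png

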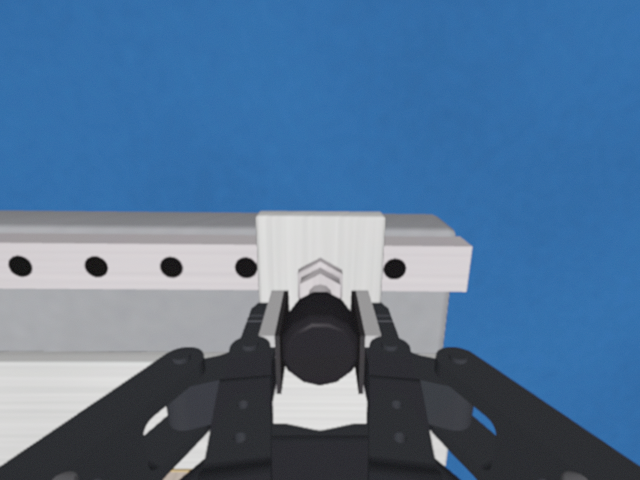

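```bash
python3 -m jog '{"delta_pos":[[0.01,0,0.03],[0,0,0.03],[0,0,0],[0,0,0],[0,0,0],[0,0,0],[0,0,0],[0,0,0],[0,0,0],[0,0,0]],"turn":[[0,0,0],[0,0,0],[0,0,0],[0,0,0],[0,0,0],[0,0,0],[0,0,0],[0,0,0],[0,0,0],[0,0,0]],"hand":[-1,-1,-1,-1,-1,-1,-1,-1,-1,-1]}' 80
python3 - <<'E'
from h import *
from workcell import bot,camera
for n in("wrist","side","scene"):
  o=bot.get_obs();c=camera(n); cv2.imwrite(f"pics/{n}11.png",c["frame"][:,:,::-1]); np.savez(f"pics/{n}11.npz",pos=o["ee_pos"],rot=o["tcp_rot"],**c)
print(o["ee_pos"],o["tcp_rot"],o["opening"],o["wrist_force"],o["torque"])
# table shift check: tongue edges vs index bar hole in wrist images
for k in(9,10,11):
  W=np.load(f"pics/wrist{k}.npz");f=W["frame"]
  g=cv2.cvtColor(f,cv2.COLOR_RGB2HSV)
  v={9:236,10:226,11:226}[k]
  m=np.nonzero((g[v,:,1]<40)&(f[v].min(1)>195))[0];m=m[(m>230)&(m<420)];L,R=m.min(),m.max()
  print(k,v,L,R,[plane(wray(W,W["pos"],W["rot"],u,v),.087).round(4) for u in(L,R)])
E
```

```text
time: 13.95
ee_pos: [0.6535, 0.0787, 0.1177]
tcp_rot: [-179.7, 0.1, 82.4]
wrist_force: [4.4, 2.1, -25.9]
opening: 0.0254
[0.6534929  0.07870725 0.11766627] [-1.79747992e+02  4.94516476e-02  8.23861356e+01] 0.025299208079782108 [  3.66158648   1.80169686 -26.10373543] [ 0.37799337 -0.8191844  -0.0123579 ]
9 236 252 387 [array([0.629 , 0.1091, 0.087 ]), array([0.6875, 0.1012, 0.087 ])]
10 226 257 383 [array([0.6287, 0.1098, 0.087 ]), array([0.6876, 0.1019, 0.087 ])]
11 226 258 383 [array([0.6284, 0.1095, 0.087 ]), array([0.6871, 0.1018, 0.087 ])]
```

View pics/wrist11.png

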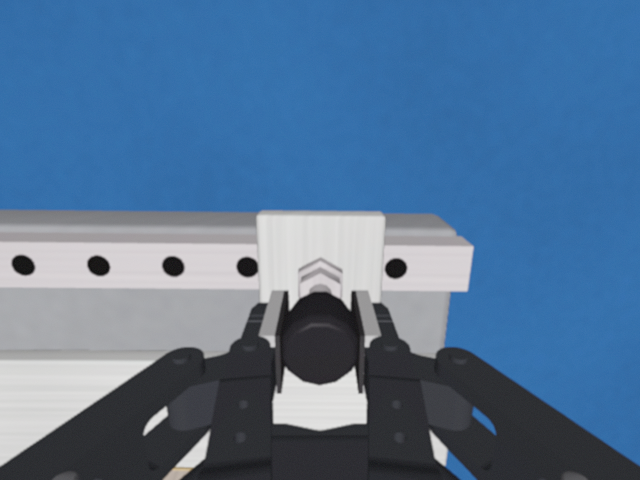

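View pics/side11.png

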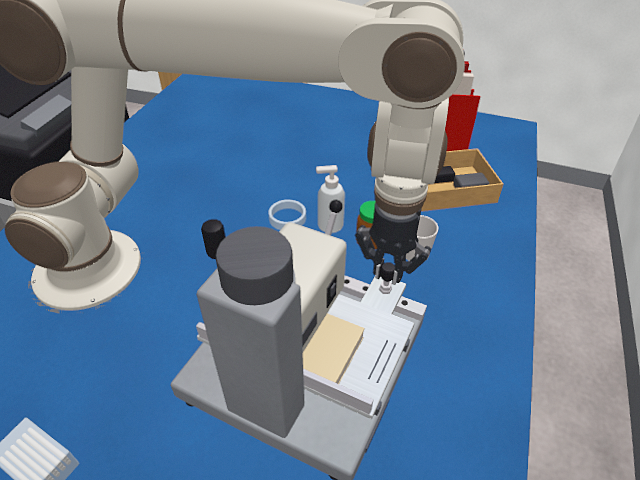

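View pics/scene11.png

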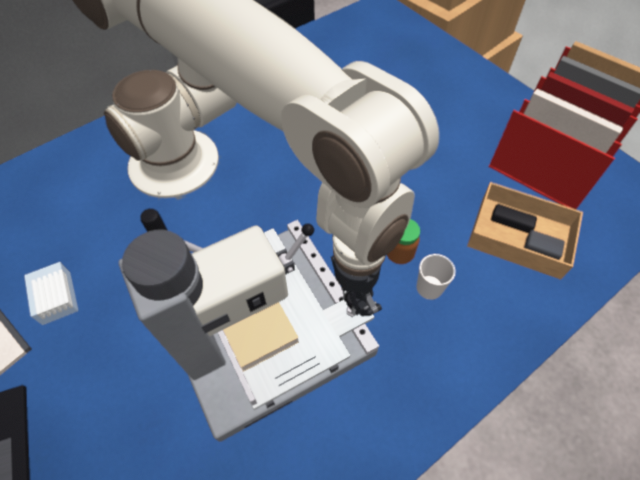

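```bash
python3 -m jog '{"delta_pos":[[0.01,0,0],[0.01,0,0],[0,0,0],[0,0,0],[0,0,0],[0,0,0],[0,0,0],[0,0,0],[0,0,0],[0,0,0]],"turn":[[0,0,0],[0,0,0],[0,0,0],[0,0,0],[0,0,0],[0,0,0],[0,0,0],[0,0,0],[0,0,0],[0,0,0]],"hand":[-1,-1,-1,-1,-1,-1,-1,-1,-1,-1]}' 80
python3 - <<'E'
from h import *
from workcell import bot,camera
o=bot.get_obs();c=camera("wrist");cv2.imwrite("pics/wrist12.png",c["frame"][:,:,::-1])
print(o["ee_pos"],o["opening"],o["wrist_force"])
S=np.load("pics/scene11.npz");D=np.load("pics/side11.npz")
a,_=dark(S,308,230,11);b,_=dark(D,336,206,11);print("ball",a,b)
for c,p in((S,a),(D,b)):
    r,d=ray(c,*p);z=c["range_z"][int(round(p[1])),int(round(p[0]))];q=r+d*(z+.011/np.linalg.norm(d));print(q,np.degrees(np.arctan2(q[2]-.225,(q[1]-.001)/.99)))
E
```

```text
time: 15.1
ee_pos: [0.6537, 0.0787, 0.1177]
tcp_rot: [-179.7, 0.1, 82.4]
wrist_force: [-1.7, 2.4, -26.0]
opening: 0.0257
[0.65366785 0.07874276 0.11765993] 0.02567459859916646 [ -1.74330823   2.35986472 -25.97865629]
ball [307.44660194 229.59223301] [335.49593496 206.11382114]
[0.56104009 0.04851006 0.29105606] 54.00146338600766
[0.55928969 0.04759625 0.28780014] 53.14948357698922
```

View pics/wrist12.png

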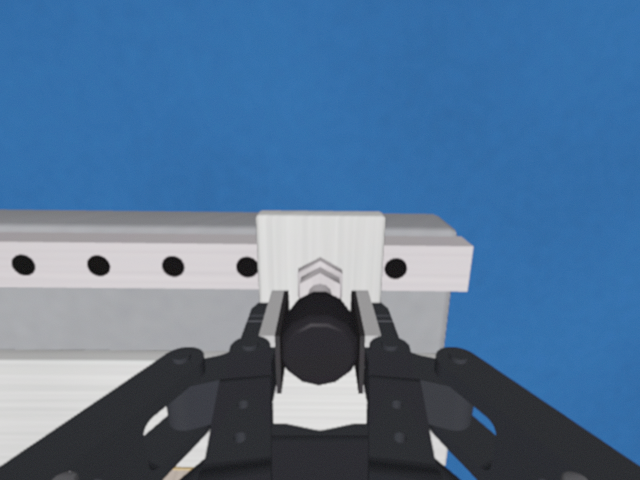

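The knob is still gripped at (320,337). Side force is now about 2 N, less than the table's friction, and the hold against the stop is steady. Handing in.

```bash
python3 -c "
from workcell import ticket,bot
print(ticket.job_done());o=bot.get_obs();print(o['time'],o['ee_pos'],o['wrist_force'])"
```

```text
the job is handed in; nothing more can be done
None
the job is handed in; nothing more can be done
```

I lifted the presser lever to its upper stop and let go of it. Then I pulled the index plunger fully up and handed in while still holding it, at about 15 s on the clock.

- **Lever:** Against the stop, the push back along the ball's arc rose to about 40 N and the lever read 54° above level. After release and at the end, the cameras read 53.1° to 54.0°. One two-view triangulation gave 50.6°, but that method also read a few mm low on the other objects, so I did not rely on it. I did not see the foot itself come off the stack.
- **Plunger:** The tool rose 14.4 mm from where it gripped the knob. The downward load then doubled from about 12 N to 26 N while the tool moved only 0.6 mm, so the plunger is at its stop. I did not see the pin tip itself.
- **Table:** It shifted by less than 1 mm, about 0.7 mm going by the tool's position. The last side load was about 2 N, below the table's 4 N of friction.
- **Desk items:** The last pictures show the bottle, cup, jar and tape roll still in their places, though the arm partly hides the cup and jar in one view.

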